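# Tuck the joint strip under the lapped flap and hold it pressed

### The job

Fit the aluminium joint strip to the seam of the camper's kitchen unit: pick it up by its upright rib, lay it on the plywood ledge with its wide front side tucked at least 1 cm under the black lapped flap, square to the flap and centred along it, without lifting the flap. Then press the strip flat so that the sprung ledge sinks most of its travel, and finish while still holding it pressed down like that; leave the tumbler, the mug and the screwdriver where they are.

Things in the scene. Friction and masses are not known exactly. Their poses are not given: they have to be found in the camera images.
- strip_grip (a point): centre of the upright rib of the loose aluminium strip, 22 mm above the plate's underside. Rib: 10 mm thick (x), 120 mm long (y), its top 40 mm above the plate's underside. Axes: z up, x from the rib towards the front edge to be tucked, which is 70 mm away in +x; the back edge is only 20 mm away in -x.
- strip_edge (a point): middle of the strip's front edge (the edge to be tucked), on the plate's underside; same axes as strip_grip, from which it lies 70 mm in +x and 22 mm down
- unit: fixed seam unit: dark base 190 x 200 x 12 mm, plywood ledge in front, plywood block behind with the flap lying on it. Origin at worktop height; x is the direction of tucking, y along the seam. Ledge: x -70 to +55, y -90 to +90 mm, top 30 mm up. Flap lip at x = +20 mm; block's front face at x = +60 mm ends the slot under the flap.
- lap_lip (a point): middle of the front lower edge of the black flap (78 x 160 x 5 mm, 0.12 kg), 38 mm above the worktop, 8 mm above the ledge when that is up; under it a slot 40 mm deep, open to the front. Axes like the unit's while the flap is shut.
- lap (a joint): hinge of the flap, along its far edge 75 mm behind the lip; 0 lying shut (held by its own weight only), grows as the front lip is lifted, in rad; it swings freely under less than 1 N at the lip
- ledge_top (a point): point in the middle of the ledge's upper face, at unit x = -7.5 mm, y = 0; moves down with the ledge; axes like the unit's
- ledge (a joint): how far the sprung ledge has sunk straight down, in m: 0 up, 0.006 at its stop. It starts to sink at about 4.5 N of load and is at the stop at about 13.5 N (1.5 N per mm); the strip's own weight does not sink it
- strip: the strip, about 0.2 kg: a flat plate 90 (x) x 160 (y) x 4 mm with the rib near its back edge; origin on the underside, at the plate's centre. It starts lying flat on the worktop (height 0), rib up.
- tumbler: bystander: a clear tumbler 72 mm across, 100 mm high, origin under its centre
- mug: bystander: a white mug 76 mm across, 85 mm high, origin under its centre
- screwdriver: bystander: a screwdriver lying on the worktop, about 200 mm long along its x, origin under its middle
Not all that is in view belongs to the job. Of the things that look like the strip, take the one that is farthest to the robot's left at the start.

How it is judged:
By the outcome, as a careful person would: the job done as asked, in the order asked, and still so for the second after the job is handed in, while the arm keeps its last pose, push and grip.
It also fails if it takes over 40 s, if anything falls off the work surface, if the arm or the gripper's body presses on something with over 40 N, if the wrist force passes 120 N, or if a joint passes its speed limit or range.

### The arm

A 6-joint arm with a two-finger parallel gripper is mounted at the origin on the work surface. World frame = base frame: x ahead of the robot, y to its left, z up, the work surface at z = 0. Lengths are in mm, angles in rad, forces in N, time in s.
With the tool pointing down it reaches from about 375 to 975 mm from the base axis. Payload 3.8 kg.
Tool frame: the origin (TCP) lies between the finger pads; the fingertips stand 17 mm ahead of it and the grasp point (between the pads) lies 2 mm behind it (ctrl.tip_reach is the distance from the TCP to the fingertips, in mm); z points along the fingers, y is the direction in which the jaws open and shut (so a half turn about z gives the same grasp; the last joint's range is limited). The gripper opens to 88 mm and grips with 3 to 60 N. Pads are 18 mm wide; open, the fingers measure 123 mm over their backs; the gripper's body (75 mm by 187 mm) begins 45 mm behind the grasp point.
Start: joints at [1.207, 0.264, 1.604, -0, 1.274, -0.037], TCP at [216.682, 639.271, 255.706] pointing down, gripper open.
Joint ranges: [-2.63, 2.63], [-0.94, 2.18], [0.31, 2.57], [-1.31, 4.45], [0, 2.66], [-2.55, 2.55]. Speed limits (rad/s): [2.57, 2.57, 3.14, 3.14, 3.14, 3.14].

### API

Orientations are given as a unit quaternion [x, y, z, w].
In Python, from plant import ctrl, eyes, order gives the robot as it stands.
- The arm moves only by the shell command python3 -m inch 'ROWS' [OPENING] [FORCE]. ROWS is JSON, a list of rows, each an object of numbers: "tx", "ty", "tz": the shift along the tool's x, y, z in cm; "rx", "ry", "rz": the turn, a rotation vector about the tool's x, y, z in degrees. A call has 1 to 12 rows; each row shifts and turns the commanded pose from where the row before left it, along the tool's axes as they then stand; what a row does not reach is not made up. A row lasts 1/10 s, in which the tool goes at most 50 mm and 8.59 degrees, less where a joint would pass 70% of its speed; a pose out of reach is approached as far as the arm can. A call is refused whole if a number of a shift passes 5 or a number of a turn 8.59, either way. A call with a gripper value outside its range is refused whole. OPENING is the finger opening in cm, from 0 to 8.81, set as the call begins (- or left out, the last holds). The fingers move at their own pace and stop on an object; FORCE is the grip in N (left out, the last holds). Time passes only in rows, so rows that do not move let the fingers close. It gives the time, the measured TCP pose, the force and the opening at its end, in the units of the state.
- ctrl.state(): the state, without advancing time (a new reading comes with each control period).
- eyes.get_image(name): name is "scene" or "top"; returns a dict with "color" (480x640x3 uint8, blue, green, red), "K" (3x3 intrinsics, pixels), "world_from_camera" (4x4, takes a point from camera to world coordinates). Camera axes: x right, y up, looking along -z (the intrinsics and any distortion apply to the point x, -y, -z); pixel columns grow to the right and rows downward; lengths in mm; the calibration is good to about 2 mm. A picture is of the moment at which its call begins. There is no depth.
- order.finish_job(): hands the job in, once; it reports no verdict.
The state is a dict: "clock": time; "qpos": joint angles; "qd": joint speeds; "joint_efforts": joint torques, N m; "tcp_pos": TCP position; "tool_rot": TCP orientation; "ft_force": force on the tool from outside, world axes, zero at the start; "ft_torque": the same for the moment, N m; "finger_gap": finger opening in mm.
Only numpy, scipy, OpenCV 4.12 (cv2) and the standard library are available. Lean on these libraries where they do the work, as an engineer would, in place of code of your own. Each camera call takes 0.05 s, during which the arm holds its last target. There are 200 camera calls.

## Working session

There is one attempt and no reset: what is moved stays moved. The work goes in short steps, Python scripts to look and compute and a shell command to move; the robot and the scene stay as the last step left them, time stands still between calls to the robot, and variables do not carry over. Pictures are saved under pics/ and viewed, about 8 in all and at most 12, crops included, and the job is handed in when it is done.

```bash
ls; mkdir -p pics
python3 - <<'E'
from plant import ctrl, eyes
import cv2
for n in ("scene","top"):
    im=eyes.get_image(n); cv2.imwrite(f"pics/{n}0.png",im["color"]); print(n,im["K"],im["world_from_camera"],[k for k in im])
s=ctrl.state(); print(s)
E
```

```text
pics
scene [[518.20670476   0.         323.66818079]
 [  0.         518.20670476 238.38603401]
 [  0.           0.           1.        ]] [[-8.10980161e-01 -4.40031639e-01  3.85594781e-01  1.05937665e+03]
 [ 5.84929762e-01 -6.24400715e-01  5.17668736e-01  7.04962830e+02]
 [ 1.29750348e-02  6.45364938e-01  7.63764195e-01  1.09214544e+03]
 [ 0.00000000e+00  0.00000000e+00  0.00000000e+00  1.00000000e+00]] ['color', 'K', 'world_from_camera']
top [[472.59411195   0.         324.3875371 ]
 [  0.         472.59411195 232.72685175]
 [  0.           0.           1.        ]] [[ 4.12380435e-02  9.77542177e-01 -2.06665710e-01  2.73229271e+02]
 [-9.99140318e-01  3.94663788e-02 -1.26897783e-02 -1.87928748e+01]
 [-4.24844633e-03  2.07011344e-01  9.78329318e-01  1.33858092e+03]
 [ 0.00000000e+00  0.00000000e+00  0.00000000e+00  1.00000000e+00]] ['color', 'K', 'world_from_camera']
{'clock': 0.1, 'qpos': array([ 1.20708563e+00,  2.64670309e-01,  1.60523103e+00, -1.81800593e-05,
        1.27371205e+00, -3.68995152e-02]), 'qd': array([ 0.00177444, -0.00054744, -0.00360964,  0.00194921, -0.00270137,
       -0.0010342 ]), 'joint_efforts': array([ 1.06093503e-03, -5.03615320e+01, -3.58073437e+01,  7.32539361e-02,
        2.32891459e-02, -4.55915506e-05]), 'tcp_pos': array([216.48107212, 638.69960503, 254.52099699]), 'tool_rot': array([ 1.62676651e-01,  9.86678918e-01, -9.91898940e-04, -1.92516543e-04]), 'ft_force': array([ 0.33202531, -1.44317579,  0.35004701]), 'ft_torque': array([-0.03143327,  0.04907467, -0.01233438]), 'finger_gap': 88.15895326776187}
```

View pics/top0.png

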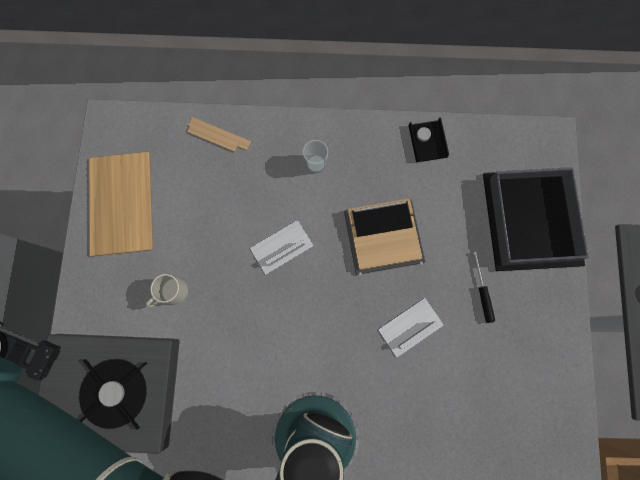

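View pics/scene0.png

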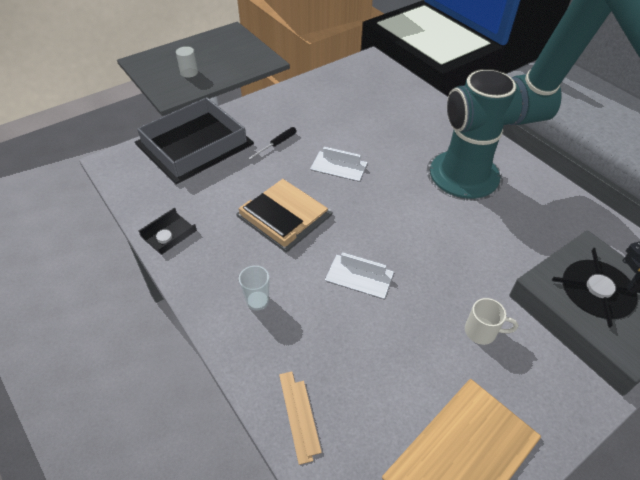

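The left strip (top view, about (282,247)) is the one to take. The unit is at (385,235) with the flap on its far side; the tumbler is at (315,157), the mug at (170,290) and the screwdriver at (485,290).

Run:
```python
import cv2
a=cv2.imread("pics/top0.png")[185:285,240:440]; cv2.imwrite("pics/topc.png",cv2.resize(a,None,fx=4,fy=4,interpolation=cv2.INTER_CUBIC))
a=cv2.imread("pics/scene0.png")[170:305,225:405]; cv2.imwrite("pics/scenec.png",cv2.resize(a,None,fx=4.4,fy=4.4,interpolation=cv2.INTER_CUBIC))
```

```text
(no output)
```

View pics/topc.png

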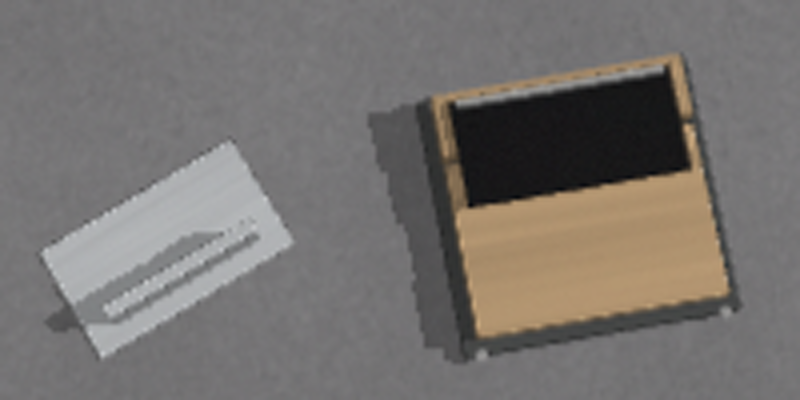

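View pics/scenec.png

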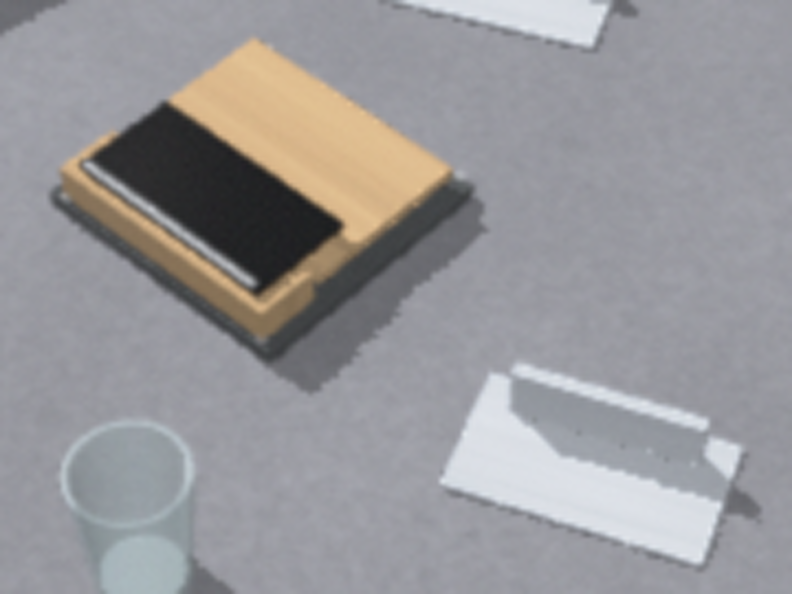

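Top crop: the strip's front corners are at (40,252) and (232,141), the back ones at (295,242) and (103,358). The flap lip runs from (468,207) to (692,170), and the ledge front from (478,338) to (732,296).
Scene crop: the strip's front corners are at (441,487) and (702,565). The flap lip corners are at (168,102) and (343,226).

```bash
cat > h.py <<'E'
import numpy as np, cv2
from scipy.optimize import least_squares
from scipy.spatial.transform import Rotation as R
from plant import ctrl, eyes
CROP={"top":(240,185,4.),"scene":(225,170,4.4)}
def cams():
    return {n:(lambda im:(im["K"],np.linalg.inv(im["world_from_camera"]),im["color"]))(eyes.get_image(n)) for n in ("top","scene")}
def proj(c,P):
    P=np.atleast_2d(P); q=P@c[1][:3,:3].T+c[1][:3,3]; q=q*[1,-1,-1]
    return (q@c[0].T)[:,:2]/q[:,2:]
def body(p,L):  # p=x,y,yaw ; L local pts
    L=np.atleast_2d(L).astype(float); c,s=np.cos(p[2]),np.sin(p[2])
    return np.c_[p[0]+c*L[:,0]-s*L[:,1],p[1]+s*L[:,0]+c*L[:,1],L[:,2]]
def fit(C,obs,p0):  # obs: list (cam,localpt,fullpixel)
    f=lambda p:np.concatenate([proj(C[n],body(p,l))[0]-u for n,l,u in obs])
    r=least_squares(f,p0); return r.x,np.round(r.fun.reshape(-1,2),1).tolist()
def full(n,u,crop=CROP): x,y,s=crop[n]; return (np.array(u)+.5)/s-.5+[x,y]
E
python3 - <<'E'
from h import *
C=cams()
S=[("top",(45,80,4),(40,252)),("top",(45,-80,4),(232,141)),("top",(-45,-80,4),(295,242)),("top",(-45,80,4),(103,358)),
("scene",(45,-80,4),(441,487)),("scene",(45,80,4),(702,565)),("scene",(-45,80,4),(743,445)),("scene",(-45,-80,4),(490,374))]
U=[("top",(20,80,43),(468,207)),("top",(20,-80,43),(692,170)),("top",(-70,90,30),(478,338)),("top",(-70,-90,30),(732,296)),
("scene",(20,-80,43),(168,102)),("scene",(20,80,43),(343,226)),("scene",(-70,-90,30),(255,40)),("scene",(-70,90,30),(452,175))]
for nm,O,p0 in (("strip",S,(500,100,.5)),("unit",U,(550,-100,.2))):
    for sel in (("top",),("scene",),("top","scene")):
        p,r=fit(C,[(n,l,full(n,u)) for n,l,u in O if n in sel],p0); print(nm,sel,np.round(p,3),r if len(sel)==2 else "")
    if nm=="strip": print("rib",body(p,(-25,0,22)))
s=ctrl.state(); print(s["tcp_pos"],R.from_quat(s["tool_rot"]).as_matrix().round(3).tolist())
E
```

```text
strip ('top',) [509.781 119.544   0.588] 
strip ('scene',) [508.134 123.136   0.604] 
strip ('top', 'scene') [508.771 121.403   0.596] [[-0.7, 0.6], [-0.9, -0.3], [-0.5, 0.4], [-0.6, 0.6], [-1.0, -0.7], [-0.4, -0.2], [-0.4, 0.1], [-0.6, -0.6]]
rib [[488.07886612 107.37334564  22.        ]]
unit ('top',) [ 5.36939e+02 -1.75604e+02  2.11000e-01] 
unit ('scene',) [ 5.37412e+02 -1.70968e+02  1.99000e-01] 
unit ('top', 'scene') [ 5.36773e+02 -1.73899e+02  2.05000e-01] [[-0.4, 0.0], [-0.2, 0.1], [-1.0, 0.0], [-1.1, 0.0], [-0.8, -0.6], [-0.3, -0.5], [-0.4, -0.6], [-0.3, -1.2]]
[216.53164484 638.87146843 254.84550894] [[-0.947, 0.321, -0.001], [0.321, 0.947, -0.001], [0.0, -0.001, -1.0]]
```

```bash
python3 -m inch '[{"rz":7.44},{"rz":7.44},{"rz":7.44},{"rz":7.44},{"rz":7.44},{"tx":-4.56,"ty":-0.567},{"tx":-4.56,"ty":-0.567},{"tx":-4.56,"ty":-0.567},{"tx":-4.56,"ty":-0.567},{"tx":-4.56,"ty":-0.567},{"tx":-4.56,"ty":-0.567},{"tx":-4.56,"ty":-0.567}]' 6 40
python3 -m inch '[{"tx":-4.56,"ty":-0.567},{"tx":-4.56,"ty":-0.567},{"tx":-4.56,"ty":-0.567},{"tx":-4.56,"ty":-0.567},{"tx":-4.56,"ty":-0.567},{"tx":-4.56,"ty":-0.567},{"tz":4.5},{"tz":4.5},{"tz":4.5},{"tz":1},{}]'
python3 - <<'E'
from h import *
s=ctrl.state(); print(s["clock"],s["tcp_pos"],s["finger_gap"],R.from_quat(s["tool_rot"]).as_matrix().round(3).tolist())
for n in ("scene","top"):
    im=eyes.get_image(n)["color"]; cv2.imwrite(f"pics/{n}1.png",im)
a=cv2.imread("pics/top1.png")[190:290,210:340];b=cv2.imread("pics/scene1.png")[200:320,270:426]
cv2.imwrite("pics/c1.png",np.hstack([cv2.resize(a,(400,308),interpolation=2),cv2.resize(b,(400,308),interpolation=2)]))
E
```

```text
0.2 [216.53164484 638.87146843 254.84550894] 88.11791892847275 [[-0.947, 0.321, -0.001], [0.321, 0.947, -0.001], [0.0, -0.001, -1.0]]validation failed for argument at $[0]...
validation failed for argument at $[0]...
```

View pics/c1.png

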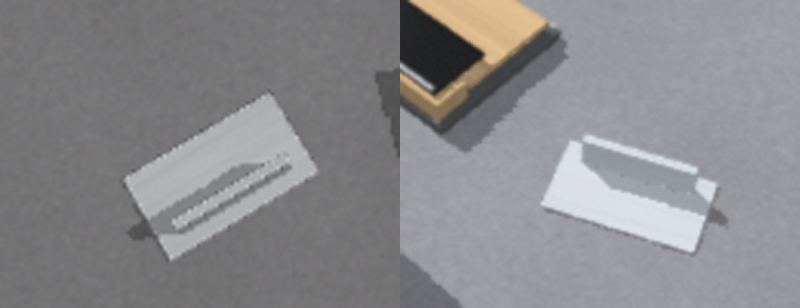

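Both moves were refused, so the picture only shows the untouched strip. I'll try rows with all six keys.

```bash
python3 -m inch '[{"tx":0,"ty":0,"tz":0,"rx":0,"ry":0,"rz":7.44},{"tx":0,"ty":0,"tz":0,"rx":0,"ry":0,"rz":7.44},{"tx":0,"ty":0,"tz":0,"rx":0,"ry":0,"rz":7.44},{"tx":0,"ty":0,"tz":0,"rx":0,"ry":0,"rz":7.44},{"tx":0,"ty":0,"tz":0,"rx":0,"ry":0,"rz":7.44}]' 6 40; python3 -m inch --help | head -20
```

```text
clock: 0.8
tcp_pos: [216.6, 639.2, 255.6]
tool_rot: [0.471, 0.882, -0.0, 0.0]
ft_force: [-0.2, 0.9, -0.6]
finger_gap: 59.8invalid input: not JSON, or not a number
```

```bash
python3 -m inch '[{"tx":-4.56,"ty":-0.567,"tz":0,"rx":0,"ry":0,"rz":0},{"tx":-4.56,"ty":-0.567,"tz":0,"rx":0,"ry":0,"rz":0},{"tx":-4.56,"ty":-0.567,"tz":0,"rx":0,"ry":0,"rz":0},{"tx":-4.56,"ty":-0.567,"tz":0,"rx":0,"ry":0,"rz":0},{"tx":-4.56,"ty":-0.567,"tz":0,"rx":0,"ry":0,"rz":0},{"tx":-4.56,"ty":-0.567,"tz":0,"rx":0,"ry":0,"rz":0},{"tx":-4.56,"ty":-0.567,"tz":0,"rx":0,"ry":0,"rz":0},{"tx":-4.56,"ty":-0.567,"tz":0,"rx":0,"ry":0,"rz":0},{"tx":-4.56,"ty":-0.567,"tz":0,"rx":0,"ry":0,"rz":0},{"tx":-4.56,"ty":-0.567,"tz":0,"rx":0,"ry":0,"rz":0},{"tx":-4.56,"ty":-0.567,"tz":0,"rx":0,"ry":0,"rz":0},{"tx":-4.56,"ty":-0.567,"tz":0,"rx":0,"ry":0,"rz":0}]'
python3 -m inch '[{"tx":-4.56,"ty":-0.567,"tz":0,"rx":0,"ry":0,"rz":0},{"tx":0,"ty":0,"tz":4.5,"rx":0,"ry":0,"rz":0},{"tx":0,"ty":0,"tz":4.5,"rx":0,"ry":0,"rz":0},{"tx":0,"ty":0,"tz":4.5,"rx":0,"ry":0,"rz":0},{"tx":0,"ty":0,"tz":2,"rx":0,"ry":0,"rz":0},{"tx":0,"ty":0,"tz":0,"rx":0,"ry":0,"rz":0}]'
python3 - <<'E'
from h import *
for n in ("scene","top"):
    im=eyes.get_image(n)["color"]; cv2.imwrite(f"pics/{n}1.png",im)
a=cv2.imread("pics/top1.png")[190:290,210:340];b=cv2.imread("pics/scene1.png")[200:320,270:426]
cv2.imwrite("pics/c2.png",np.hstack([cv2.resize(a,(400,308),interpolation=2),cv2.resize(b,(400,308),interpolation=2)]))
E
```

```text
clock: 2.0
tcp_pos: [467.4, 146.1, 256.1]
tool_rot: [0.469, 0.883, 0.0, 0.0]
ft_force: [0.2, 0.9, 0.5]
finger_gap: 59.9
clock: 2.6
tcp_pos: [484.4, 106.2, 96.9]
tool_rot: [0.469, 0.883, -0.002, -0.003]
ft_force: [0.3, -0.4, 0.0]
finger_gap: 60.1
```

View pics/c2.png

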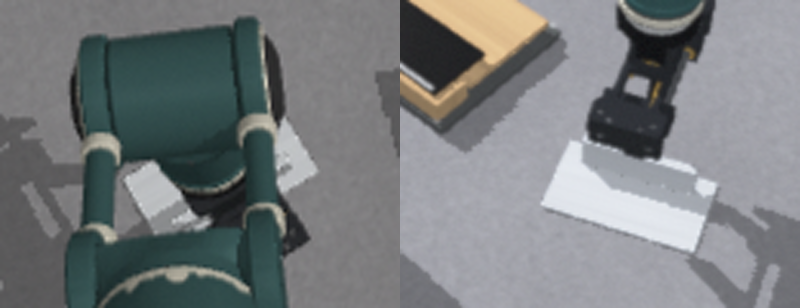

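The open jaws stand over the rib, as expected. Next: descend and grip.

```bash
python3 -m inch '[{"tx":-0.1,"ty":0.37,"tz":2.5,"rx":0,"ry":0,"rz":0},{"tx":0,"ty":0,"tz":2.5,"rx":0,"ry":0,"rz":0},{"tx":0,"ty":0,"tz":1.3,"rx":0,"ry":0,"rz":0},{"tx":0,"ty":0,"tz":0.7,"rx":0,"ry":0,"rz":0},{"tx":0,"ty":0,"tz":0.2,"rx":0,"ry":0,"rz":0},{"tx":0,"ty":0,"tz":0,"rx":0,"ry":0,"rz":0}]'
python3 -m inch '[{"tx":0,"ty":0,"tz":0,"rx":0,"ry":0,"rz":0},{"tx":0,"ty":0,"tz":0,"rx":0,"ry":0,"rz":0},{"tx":0,"ty":0,"tz":0,"rx":0,"ry":0,"rz":0},{"tx":0,"ty":0,"tz":0,"rx":0,"ry":0,"rz":0},{"tx":0,"ty":0,"tz":0,"rx":0,"ry":0,"rz":0},{"tx":0,"ty":0,"tz":0,"rx":0,"ry":0,"rz":0},{"tx":0,"ty":0,"tz":0,"rx":0,"ry":0,"rz":0},{"tx":0,"ty":0,"tz":0,"rx":0,"ry":0,"rz":0}]' 0 40
```

```text
clock: 3.3
tcp_pos: [492.2, 108.4, 29.6]
tool_rot: [0.469, 0.883, 0.0, 0.001]
ft_force: [0.3, -0.0, -0.5]
finger_gap: 60.1
clock: 4.1
tcp_pos: [490.9, 108.0, 28.6]
tool_rot: [0.469, 0.883, -0.0, -0.0]
ft_force: [-2.0, -1.6, 2.5]
finger_gap: 9.5
```

```bash
python3 -m inch '[{"tx":0,"ty":0,"tz":-1,"rx":0,"ry":0,"rz":0},{"tx":0,"ty":0,"tz":-2.5,"rx":0,"ry":0,"rz":0},{"tx":0,"ty":0,"tz":-3,"rx":0,"ry":0,"rz":0},{"tx":0,"ty":0,"tz":-1,"rx":0,"ry":0,"rz":4.3},{"tx":0,"ty":0,"tz":0,"rx":0,"ry":0,"rz":6},{"tx":0,"ty":0,"tz":0,"rx":0,"ry":0,"rz":6},{"tx":0,"ty":0,"tz":0,"rx":0,"ry":0,"rz":6},{"tx":0,"ty":0,"tz":0,"rx":0,"ry":0,"rz":0}]'
python3 -m inch '[{"tx":-1.5,"ty":-0.42,"tz":0,"rx":0,"ry":0,"rz":0},{"tx":-3,"ty":-0.84,"tz":0,"rx":0,"ry":0,"rz":0},{"tx":-3,"ty":-0.84,"tz":0,"rx":0,"ry":0,"rz":0},{"tx":-3,"ty":-0.84,"tz":0,"rx":0,"ry":0,"rz":0},{"tx":-3,"ty":-0.84,"tz":0,"rx":0,"ry":0,"rz":0},{"tx":-3,"ty":-0.84,"tz":0,"rx":0,"ry":0,"rz":0},{"tx":-3,"ty":-0.84,"tz":0,"rx":0,"ry":0,"rz":0},{"tx":-3,"ty":-0.84,"tz":0,"rx":0,"ry":0,"rz":0},{"tx":-3,"ty":-0.84,"tz":0,"rx":0,"ry":0,"rz":0},{"tx":-3,"ty":-0.84,"tz":0,"rx":0,"ry":0,"rz":0},{"tx":0,"ty":0,"tz":0,"rx":0,"ry":0,"rz":0},{"tx":0,"ty":0,"tz":0,"rx":0,"ry":0,"rz":0}]'
python3 - <<'E'
from h import *
for n in ("scene","top"):
    im=eyes.get_image(n)["color"]; cv2.imwrite(f"pics/{n}2.png",im)
a=cv2.imread("pics/top2.png")[190:290,320:450];b=cv2.imread("pics/scene2.png")[155:255,220:350]
cv2.imwrite("pics/c3.png",np.vstack([cv2.resize(a,(390,300),interpolation=2),cv2.resize(b,(390,300),interpolation=2)]))
cv2.imwrite("pics/c3.png",cv2.resize(b,(780,600),interpolation=2))
s=ctrl.state(); print(s["tcp_pos"],s["tool_rot"])
E
```

```text
clock: 4.9
tcp_pos: [491.5, 108.3, 104.1]
tool_rot: [0.631, 0.776, 0.0, 0.0]
ft_force: [0.1, -0.0, -1.1]
finger_gap: 9.3
clock: 6.1
tcp_pos: [471.3, -187.5, 103.8]
tool_rot: [0.631, 0.776, 0.0, -0.0]
ft_force: [-0.1, -0.3, -1.7]
finger_gap: 9.6
[ 471.2354142  -186.30355376  103.56826778] [ 6.30360113e-01  7.76302759e-01  1.10925446e-04 -3.77002116e-04]
```

View pics/c3.png

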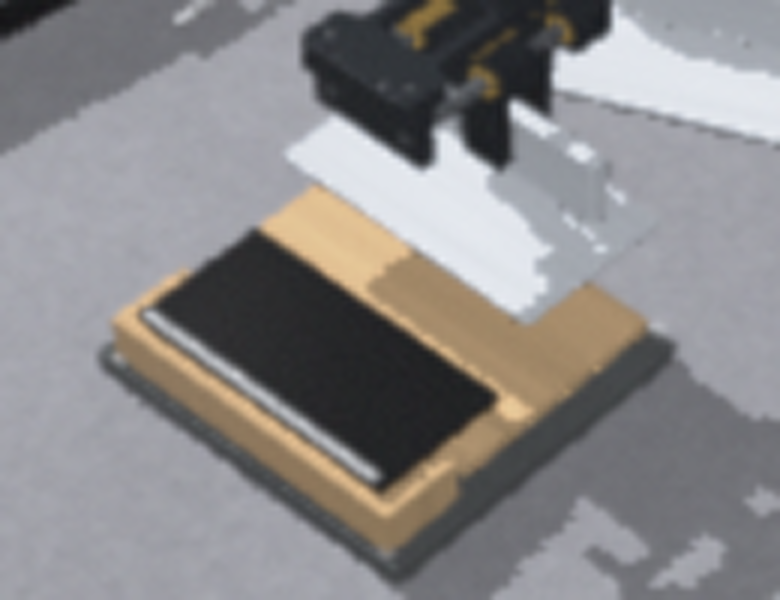

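Scene crop (6x): the strip's front corners are at (290,155) and (525,322), its back-left corner at (655,215). The lip corners are at (258,232) and (497,400), and the flap is shut.

Run:
```python
from h import *
C=cams(); cr={"scene":(220,155,6.)}
F=lambda u:full("scene",u,cr)
h=79
S=[("scene",(45,-80,h),F((290,155))),("scene",(45,80,h),F((525,322))),("scene",(-45,80,h),F((655,215)))]
U=[("scene",(20,-80,43),F((258,232))),("scene",(20,80,43),F((497,400))),("scene",(-70,-90,30),F((318,185))),("scene",(-70,90,30),F((655,325)))]
U=U[:3]
ps,r=fit(C,S,(500,-180,.2)); print(ps,r)
pu,r2=fit(C,U,(537,-174,.2)); print(pu,r2)
d=ps-pu; c,s=np.cos(pu[2]),np.sin(pu[2])
print("strip centre in unit frame",c*d[0]+s*d[1],-s*d[0]+c*d[1],"dyaw deg",np.degrees(d[2]))
```

```text
[ 4.93073192e+02 -1.80884937e+02  1.97098128e-01] [[-1.3, -0.7], [0.2, -0.1], [1.1, 0.6]]
[ 5.46152386e+02 -1.68685363e+02  3.31487495e-01] [[-4.2, 3.7], [1.2, 0.2], [3.1, -4.4]]
strip centre in unit frame -54.15987467335612 5.739198049581642 dyaw deg -7.699943489731558
```

The third unit point was hidden by the plate, so that unit fit is bad. Against the earlier scene fit of the unit, the strip's front edge is at x≈0, y≈-1 mm, yaw within 0.2°. Next: lower to just above the ledge.

```bash
python3 -m inch '[{"tx":0.05,"ty":0,"tz":1,"rx":0,"ry":0,"rz":0},{"tx":0,"ty":0,"tz":1.5,"rx":0,"ry":0,"rz":0},{"tx":0,"ty":0,"tz":1,"rx":0,"ry":0,"rz":0},{"tx":0,"ty":0,"tz":0.5,"rx":0,"ry":0,"rz":0},{"tx":0,"ty":0,"tz":0.1,"rx":0,"ry":0,"rz":0},{"tx":0,"ty":0,"tz":0,"rx":0,"ry":0,"rz":0},{"tx":0,"ty":0,"tz":0,"rx":0,"ry":0,"rz":0}]'
python3 -m inch '[{"tx":0,"ty":0,"tz":0.1,"rx":0,"ry":0,"rz":0},{"tx":0,"ty":0,"tz":0,"rx":0,"ry":0,"rz":0}]'
python3 -m inch '[{"tx":0,"ty":0,"tz":0.1,"rx":0,"ry":0,"rz":0},{"tx":0,"ty":0,"tz":0,"rx":0,"ry":0,"rz":0}]'
```

```text
clock: 7.0
tcp_pos: [471.8, -186.8, 63.2]
tool_rot: [0.631, 0.776, 0.0, 0.0]
ft_force: [-0.7, 0.6, -2.2]
finger_gap: 9.9
clock: 7.2
tcp_pos: [471.6, -186.8, 62.1]
tool_rot: [0.631, 0.776, 0.0, 0.0]
ft_force: [0.4, 0.0, -1.8]
finger_gap: 9.5
clock: 7.4
tcp_pos: [471.3, -186.6, 60.7]
tool_rot: [0.631, 0.776, 0.0, 0.0]
ft_force: [-0.3, -0.4, -1.2]
finger_gap: 9.9
```

```bash
python3 -m inch '[{"tx":0,"ty":0,"tz":0.1,"rx":0,"ry":0,"rz":0},{"tx":0,"ty":0,"tz":0,"rx":0,"ry":0,"rz":0}]'
python3 -m inch '[{"tx":0,"ty":0,"tz":0.1,"rx":0,"ry":0,"rz":0},{"tx":0,"ty":0,"tz":0,"rx":0,"ry":0,"rz":0}]'
```

```text
clock: 7.6
tcp_pos: [471.2, -186.6, 59.6]
tool_rot: [0.631, 0.776, -0.0, -0.0]
ft_force: [-0.2, -0.8, -1.6]
finger_gap: 9.6
clock: 7.8
tcp_pos: [471.4, -186.6, 58.6]
tool_rot: [0.631, 0.776, -0.0, -0.0]
ft_force: [0.3, 0.0, -1.3]
finger_gap: 10.0
```

```bash
python3 -m inch '[{"tx":0,"ty":0,"tz":0.1,"rx":0,"ry":0,"rz":0},{"tx":0,"ty":0,"tz":0,"rx":0,"ry":0,"rz":0}]'
```

```text
clock: 8.0
tcp_pos: [471.4, -186.6, 58.1]
tool_rot: [0.631, 0.776, -0.0, -0.0]
ft_force: [-1.4, 0.9, 3.3]
finger_gap: 9.9
```

Run:
```python
from h import *
im=eyes.get_image("scene")["color"]; cv2.imwrite("pics/scene3.png",im)
cv2.imwrite("pics/c4.png",cv2.resize(im[155:255,220:350],(780,600),interpolation=2))
s=ctrl.state(); print(s["tcp_pos"],s["ft_force"],s["ft_torque"])
```

```text
[ 471.37442664 -186.62722953   58.08976146] [-2.30187696  0.70734039  3.15252788] [0.04432909 0.36001805 0.04166281]
```

View pics/c4.png

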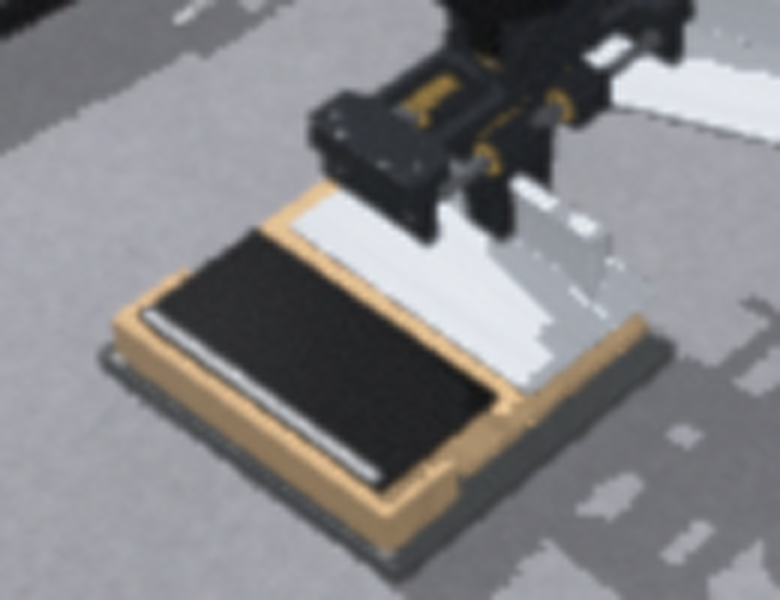

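The strip lies flat on the ledge in front of the lip, with front corners at (290,225) and (530,390) and the lip from (258,232) to (497,400). The flap is shut. I'll compute the remaining offset.

Run:
```python
from h import *
C=cams(); cr={"scene":(220,155,6.)}
F=lambda u:full("scene",u,cr)
ps,r=fit(C,[("scene",(45,-80,34),F((290,225))),("scene",(45,80,34),F((530,390)))],(500,-180,.2)); print(ps,r)
pu,r2=fit(C,[("scene",(20,-80,43),F((258,232))),("scene",(20,80,43),F((497,400)))],(537,-174,.2)); print(pu,r2)
d=ps-pu; c,s=np.cos(pu[2]),np.sin(pu[2])
print("strip in unit",c*d[0]+s*d[1],-s*d[0]+c*d[1],np.degrees(d[2]))
```

```text
[ 4.93620617e+02 -1.79012866e+02  2.09138352e-01] [[-0.2, -0.2], [0.2, 0.2]]
[ 5.37818667e+02 -1.70412901e+02  2.01901711e-01] [[-0.2, -0.3], [0.2, 0.2]]
strip in unit -45.02482903449392 0.43788352268668085 0.4146289512283175
```

Aligned within 0.5 mm and 0.4°, with the front edge 20 mm before the lip. Lift 0.7 mm and slide in 40 mm, which gives a 20 mm tuck.

```bash
python3 -m inch '[{"tx":0,"ty":0,"tz":-0.07,"rx":0,"ry":0,"rz":0},{"tx":0,"ty":0.4,"tz":0,"rx":0,"ry":0,"rz":0},{"tx":0,"ty":0.5,"tz":0,"rx":0,"ry":0,"rz":0},{"tx":0,"ty":0.5,"tz":0,"rx":0,"ry":0,"rz":0},{"tx":0,"ty":0.5,"tz":0,"rx":0,"ry":0,"rz":0},{"tx":0,"ty":0.3,"tz":0,"rx":0,"ry":0,"rz":0},{"tx":0,"ty":0,"tz":0,"rx":0,"ry":0,"rz":0}]'
python3 -m inch '[{"tx":0,"ty":0.4,"tz":0,"rx":0,"ry":0,"rz":0},{"tx":0,"ty":0.5,"tz":0,"rx":0,"ry":0,"rz":0},{"tx":0,"ty":0.5,"tz":0,"rx":0,"ry":0,"rz":0},{"tx":0,"ty":0.4,"tz":0,"rx":0,"ry":0,"rz":0},{"tx":0,"ty":0,"tz":0,"rx":0,"ry":0,"rz":0},{"tx":0,"ty":0,"tz":0,"rx":0,"ry":0,"rz":0}]'
python3 - <<'E'
from h import *
im=eyes.get_image("scene")["color"]; cv2.imwrite("pics/scene4.png",im)
cv2.imwrite("pics/c5.png",cv2.resize(im[155:255,220:350],(780,600),interpolation=2))
s=ctrl.state(); print(s["tcp_pos"],s["ft_force"],s["ft_torque"])
E
```

```text
clock: 8.85
tcp_pos: [493.9, -182.0, 58.6]
tool_rot: [0.631, 0.776, 0.0, 0.001]
ft_force: [-0.2, 0.7, 2.9]
finger_gap: 9.4
clock: 9.45
tcp_pos: [511.5, -178.3, 58.6]
tool_rot: [0.631, 0.776, 0.001, 0.001]
ft_force: [1.5, 0.9, 1.9]
finger_gap: 9.6
[ 511.51920083 -178.33701605   58.6440072 ] [2.16891155 0.31040581 0.64530783] [ 0.10144138 -0.09712371 -0.04740224]
```

View pics/c5.png

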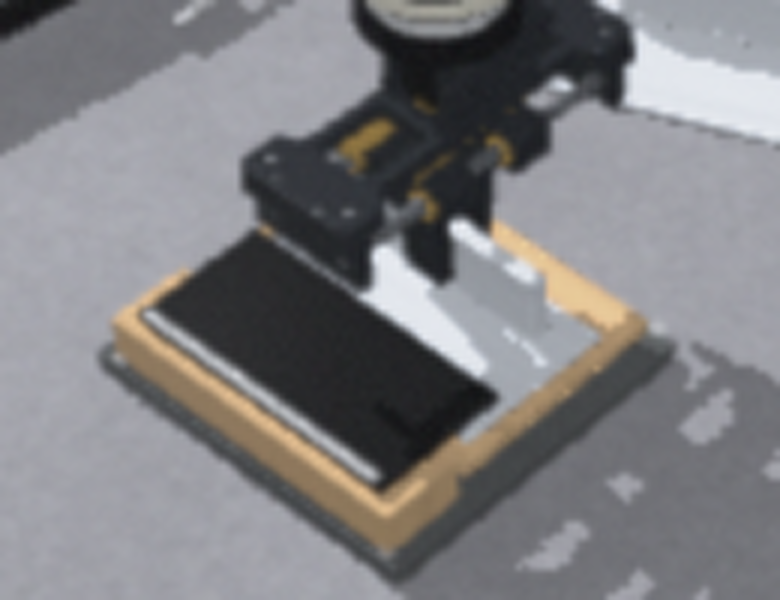

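The strip is tucked under the flap, which still lies shut with its lip at (258,232)–(497,400). Now press with a firmer grip.

```bash
python3 -m inch '[{"tx":0,"ty":0,"tz":0,"rx":0,"ry":0,"rz":0},{"tx":0,"ty":0,"tz":0.1,"rx":0,"ry":0,"rz":0},{"tx":0,"ty":0,"tz":0.1,"rx":0,"ry":0,"rz":0},{"tx":0,"ty":0,"tz":0.1,"rx":0,"ry":0,"rz":0},{"tx":0,"ty":0,"tz":0,"rx":0,"ry":0,"rz":0},{"tx":0,"ty":0,"tz":0,"rx":0,"ry":0,"rz":0}]' 0 60
python3 -m inch '[{"tx":0,"ty":0,"tz":0.1,"rx":0,"ry":0,"rz":0},{"tx":0,"ty":0,"tz":0.1,"rx":0,"ry":0,"rz":0},{"tx":0,"ty":0,"tz":0,"rx":0,"ry":0,"rz":0},{"tx":0,"ty":0,"tz":0,"rx":0,"ry":0,"rz":0}]'
```

```text
clock: 10.1
tcp_pos: [511.3, -178.5, 56.2]
tool_rot: [0.631, 0.776, 0.0, 0.001]
ft_force: [1.3, 3.3, 5.5]
finger_gap: 9.9
clock: 10.5
tcp_pos: [511.3, -178.5, 54.5]
tool_rot: [0.631, 0.776, 0.0, 0.001]
ft_force: [0.9, 2.7, 8.9]
finger_gap: 9.9
```

```bash
python3 -m inch '[{"tx":0,"ty":0,"tz":0.1,"rx":0,"ry":0,"rz":0},{"tx":0,"ty":0,"tz":0.05,"rx":0,"ry":0,"rz":0},{"tx":0,"ty":0,"tz":0,"rx":0,"ry":0,"rz":0},{"tx":0,"ty":0,"tz":0,"rx":0,"ry":0,"rz":0}]'
python3 -m inch '[{"tx":0,"ty":0,"tz":0.05,"rx":0,"ry":0,"rz":0},{"tx":0,"ty":0,"tz":0,"rx":0,"ry":0,"rz":0},{"tx":0,"ty":0,"tz":0,"rx":0,"ry":0,"rz":0},{"tx":0,"ty":0,"tz":0,"rx":0,"ry":0,"rz":0}]'
```

```text
clock: 10.9
tcp_pos: [511.3, -178.5, 53.3]
tool_rot: [0.631, 0.776, 0.0, 0.001]
ft_force: [-0.6, 3.1, 10.1]
finger_gap: 9.7
clock: 11.3
tcp_pos: [511.3, -178.5, 52.9]
tool_rot: [0.631, 0.776, 0.0, 0.001]
ft_force: [-0.6, 2.6, 11.0]
finger_gap: 9.5
```

```bash
python3 -m inch '[{"tx":0,"ty":0,"tz":0.05,"rx":0,"ry":0,"rz":0},{"tx":0,"ty":0,"tz":0,"rx":0,"ry":0,"rz":0},{"tx":0,"ty":0,"tz":0,"rx":0,"ry":0,"rz":0},{"tx":0,"ty":0,"tz":0,"rx":0,"ry":0,"rz":0},{"tx":0,"ty":0,"tz":0,"rx":0,"ry":0,"rz":0}]'
python3 - <<'E'
from h import *
im=eyes.get_image("scene")["color"]; cv2.imwrite("pics/scene5.png",im)
b=cv2.imread("pics/scene0.png")
cv2.imwrite("pics/c6.png",np.hstack([cv2.resize(im[155:255,220:350],(500,385),interpolation=2),cv2.resize(im[:,100:460],(290,385),interpolation=3)]))
d=cv2.absdiff(im,b).max(2); 
for n,(x0,x1,y0,y1) in dict(tumbler=(235,275,262,310),mug=(465,518,298,345),screwdriver=(248,300,125,160)).items(): print(n,d[y0:y1,x0:x1].max(),d[y0:y1,x0:x1].mean())
s=ctrl.state(); print(s["clock"],s["tcp_pos"],s["ft_force"],s["ft_torque"])
E
```

```text
clock: 11.8
tcp_pos: [511.3, -178.5, 52.6]
tool_rot: [0.631, 0.776, 0.0, 0.001]
ft_force: [-1.6, 2.5, 11.1]
finger_gap: 9.5
tumbler 13 8.75625
mug 64 13.610196708149338
screwdriver 124 33.86483516483516
11.85 [ 511.34998202 -178.4885559    52.57018174] [-0.82037421  4.18467682 12.66221577] [0.52712134 0.31012836 0.00377017]
```

View pics/c6.png

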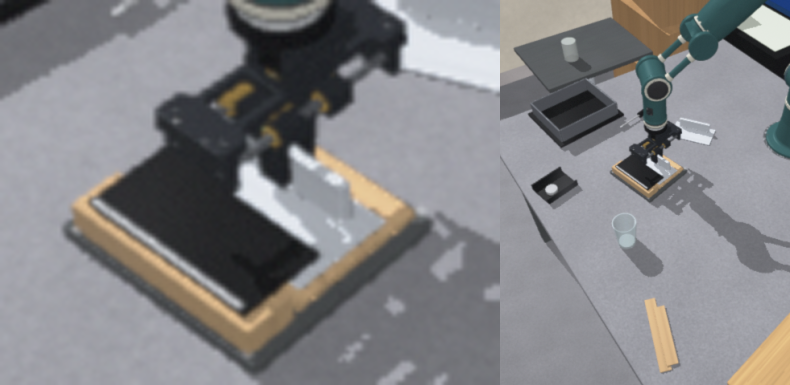

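The flap is shut, with its lip running (165,148)→(318,255). The strip is flat and tucked, and the ledge has visibly sunk. The tumbler is unmoved. The changes around the mug and screwdriver fit the arm's shadow and the arm itself in view; I never went near either. Handing in while pressed.

```bash
python3 -c "
from plant import order; print(order.finish_job())"
```

```text
the job is handed in; nothing more can be done
None
```

The strip is fitted and I handed the job in at about 11.9 s, with the arm still gripping the rib and pressing down.

**What I did:** I picked up the left-most strip by its rib and laid it on the ledge in front of the flap. There it measured within about 0.5 mm of centre and 0.4° of square. I slid it 40 mm in, for a tuck of about 20 mm, and pressed it down with a 60 N grip.

**Last checks:**
- **Press:** the tool sank about 5.5 mm from contact, against 6 mm of ledge travel. The measured vertical force was 11–12.7 N, or about 13 N or more on the ledge with the strip's weight.
- **Flap:** it looked shut in the last picture.
- **Tumbler:** unchanged in the image comparison.

**Checks that disagreed or were weak:**
- **Camera positions:** the two cameras differed by up to 4.6 mm in absolute y. I placed the strip by its position relative to the flap in the scene camera alone.
- **Discarded fit:** one fit of the unit's position was bad because the plate hid a corner, so I redid it.
- **Mug and screwdriver:** the image comparison showed changes around both. I put these down to the arm and its shadow, as I never went near either, but I did not check them separately.
- **Squareness after sliding:** I did not re-measure it after the strip went under the flap. The tool orientation stayed constant.

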